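# Put the screwdriver back in its drawer and push the drawer home

## Task

Put the screwdriver that lies on the cart back into its empty pocket in the open lower drawer, blade in the narrow groove. Then push the drawer gently, without slamming it, past its catch until it is fully home and stays flush with the front of the unit. Leave the other tools on the cart where they are.

Things in the scene. Friction and masses are not known exactly. Their poses are not given: they have to be found in the camera images.
- screwdriver: Loose screwdriver 176 mm long, 28 mm thick, lying on the cart; the only screwdriver. Origin under its middle, on the surface it lies on. Own y runs along it: handle from y = -5 to +88 mm (28 mm wide, 26 mm high), thin steel blade, radius 3 mm, from y = -88 to -5 mm, 13 mm above the underside. About 0.1 kg; Its middle of weight lies in the handle.
- cabinet: Fixed grey steel drawer unit, 185 deep x 212 wide x 150 mm high, two dark inset drawers, one above the other. Origin at the centre of its underside on the cart; own x points from its front to its back, so the front is the plane x = -92.5 mm. The upper drawer is fixed shut; a spanner lies fixed in the lower one. Pliers and a tape roll, up to 48 mm high, lie on its top.
- drawer (a joint): Lower drawer's opening in m: 0 = fully home, front flush with the unit; up to 0.160 open. It slides along the cabinet's own x (pushing to +x shuts it), about 2 N of drag. A sprung roller catch resists from 13 to 5 mm (about 8 N in all); pushed past 5 mm, it draws the drawer home and holds it there.
- drawer_front (a point): Point on the outer face of the lower drawer's front, midway across it, where to push: 42 mm above the cart, axes as the cabinet's. The front is 200 wide, 64 mm high (12 to 76 mm above the cart), 12 mm thick; a pull 90 mm wide sticks out 9 mm along it, 60 to 72 mm above the cart. The upper drawer has the same pull 70 mm higher.
- pocket (a point): Middle of the screwdriver's pocket, on its floor, 20 mm above the cart, 62 mm behind the drawer's front face; axes as the cabinet's. In a black liner 20 mm high: handle pocket 38 mm wide from y = -94 to +12 mm, blade groove 16 mm wide from y = +12 to +94 mm. Seated, the screwdriver's origin is here, its y points to -y. At y = -80 to -10 mm the liner is cut away 44 mm to either side for fingers.
- spanner: Loose combination spanner, 133 x 22 x 9 mm, lying on the cart; leave it alone. Origin under its middle, own y along it.
- tape_measure: Loose tape measure, 102 x 78 x 44 mm, lying on the cart; leave it alone. Origin under its middle.
- square: Loose try square, 159 x 100 x 16 mm, lying on the cart; leave it alone. Origin under the middle of its outline, stock at its +y end.

How it is judged:
By the outcome, as a careful person would: the job done as asked, in the order asked, and still so for the second after the job is handed in, with the robot touching nothing.
It also fails if it takes over 59 s, if anything falls off the work surface, if the arm or the gripper's body presses on something with over 40 N, if the wrist force passes 120 N, or if a joint passes its speed limit or range.

## Robot

A 6-joint arm with a two-finger parallel gripper is mounted at the origin on a cart in front of the work surface, level with it; the furniture and walls round the work are solid. World frame = base frame: x ahead of the robot, y to its left, z up, the work surface at z = 0. Lengths are in m, angles in rad, forces in N, time in s.
With the tool pointing down it reaches from about 0.25 to 0.725 m from the base axis. Payload 4 kg.
Tool frame: the origin (TCP) lies at the very end of the fingers, on their centre line; the grasp point (between the pads) lies 19 mm behind it (bot.hold_point_z is the distance from the TCP to the grasp point, in m); z points along the fingers, y is the line along which they close (so a half turn about z gives the same grasp; the last joint's range is limited). The gripper opens to 85 mm and grips with 20 to 120 N. Pads are 22 mm wide; open, the fingers measure 114 mm over their backs; the gripper's body (76 mm by 85 mm) begins 54 mm behind the grasp point. The pads swing forward as they close: fully open they stand 13 mm farther back than shut.
Start: joints at [-1.298, 0.241, 0.005, 1.335, 0, 1.571], TCP at [0.135, -0.482, 0.231] pointing down, gripper open.
Joint ranges: [-2.72, 2.72], [-1.05, 1.87], [-1.09, 1.28], [-1.99, 2.15], [-1.42, 1.44], [-3.14, 3.14]. Speed limits (rad/s): [2.79, 2.79, 3.14, 3.14, 3.14, 3.14].

## Interface

Orientations are given as a 3x3 rotation matrix whose columns are the frame's x, y, z axes.
In Python, from rig import bot gives the robot as it stands.
- The arm moves only by the shell command python3 -m creep 'ROWS'. ROWS is JSON, a list of rows, each a list of 7 numbers: the finger opening in mm, from 0 to 85.4, then the shift along the tool's x, y, z in units of 0.12 m (1.0 is 0.12 m), then the turn, a rotation vector about the tool's x, y, z in units of 45 degrees (1.0 is 45 degrees). In form: [[fingers, x, y, z, ax, ay, az], ...]. A call has 1 to 20 rows; each row is the pose to reach, as a shift and turn from the pose commanded when the call began, along the tool's axes at that moment; what a row does not reach only later rows make up. A row lasts 1/10 s, in which the tool goes at most 50 mm and 8.59 degrees, less where a joint would pass 70% of its speed; a pose out of reach is approached as far as the arm can. A call with a number of a shift or a turn outside -1 to 1 is refused whole. A call with a gripper value outside its range is refused whole. The fingers move at their own pace and stop on an object; the grip force is fixed at half the most. Time passes only in rows, so rows that repeat a pose let the fingers close. It gives the time, the measured TCP pose, the force, the opening and the grip force at its end, in the units of the state.
- bot.read_state(): the state, without advancing time (a new reading comes with each control period).
- bot.grab_frame(name): name is "side" or "top" or "wrist"; returns the picture (420x560x3 uint8, blue, green, red); there is no depth.
- bot.calibration(name): a dict with "camera_matrix" (3x3 intrinsics, pixels), "k1" (the pictures are not rectified: a ray, as slopes to the right and down, at radius r is drawn at 1 + k1 r^2 times it, then the intrinsics apply), "rvec" (rotation vector, rad) and "tvec" (3), from world to camera coordinates, as OpenCV has them; the wrist camera has in their place "tool_from_camera" (4x4, takes a point from camera to tool coordinates, whose origin is the TCP and whose axes are the flange's). Camera axes: x right, y down, z forward; pixel columns grow to the right and rows downward; lengths in m; the calibration is good to about 2 mm. A picture is of the moment at which its call begins: read the wrist's pose just before it. calibration takes no time and is no camera call.
- bot.hand_in(): hands the job in; it is judged then, once.
Trained networks look in the newest picture that a camera, given by its name, has taken for a name from the list of things; names that differ only in an ending like _2 or _b are one class to them, and where a whole thing is asked for, a point or a joint stands for the part that bears it (a point fixed in the world has none). Each returns a list of dicts, best first, with "score" (0 to 1); they miss things now and then, are a little off and sometimes report something else, mostly with a low value. They report only what shows in the picture. A call takes as long as a camera call.
- bot.silhouettes(camera, thing): "mask" (420x560 bool, what is visible of it) and "position" ([column, row] in pixels, amid what is visible of it).
- bot.landmark_of(camera, thing): "position" ([column, row] in pixels: a listed point, or the origin of a listed thing).
The state is a dict: "time": time; "joint_positions": joint angles; "qd": joint speeds; "tau": joint torques, N m; "tcp_pos": TCP position; "orientation": TCP orientation; "wrist_force": force on the tool from outside, world axes, zero at the start; "moment": the same for the moment, N m; "width": finger opening in m; "gripper_force": force on a finger pad.
Only numpy, scipy, OpenCV 4.12 (cv2) and the standard library are available. Lean on these libraries where they do the work, as an engineer would, in place of code of your own. Each camera call takes 0.05 s, during which the arm holds its last target. There are 200 camera calls.

## Working session

There is one attempt and no reset: what is moved stays moved. The work goes in short steps, Python scripts to look and compute and a shell command to move; the robot and the scene stay as the last step left them, time stands still between calls to the robot, and variables do not carry over. Pictures are saved under pics/ and viewed, at most 10 in all, crops included, and the job is handed in when it is done.

```bash
mkdir -p pics
cat > h.py <<'E'
import numpy as np, cv2
from rig import bot
def cam(name, st=None):
    c=bot.calibration(name); K=np.array(c["camera_matrix"]); k1=c["k1"]
    if "rvec" in c:
        R=cv2.Rodrigues(np.array(c["rvec"],float))[0]; t=np.array(c["tvec"],float).ravel()
        return K,k1,R.T,-R.T@t
    st=st or bot.read_state(); T=np.array(c["tool_from_camera"]); R=np.array(st["orientation"]); p=np.array(st["tcp_pos"])
    return K,k1,R@T[:3,:3],R@T[:3,3]+p
def px2w(C,uv,z):
    K,k1,R,o=C
    n=cv2.undistortPoints(np.array([[uv]],float),K,np.array([k1,0,0,0.]))[0,0]
    d=R@np.array([n[0],n[1],1]); return o+d*(z-o[2])/d[2]
def w2px(C,p):
    K,k1,R,o=C
    q=R.T@(np.array(p)-o); n=q[:2]/q[2]; n=n*(1+k1*n@n); return (K@np.array([n[0],n[1],1]))[:2]
E
python3 - <<'E'
from h import *
ims=[bot.grab_frame(n) for n in("top","side")]
cv2.imwrite("pics/top.png",ims[0]);cv2.imwrite("pics/side.png",ims[1])
for n in("top","side"):
    C=cam(n);print(n,C[3].round(3),C[2][:,2].round(2))
    for t,z in(("screwdriver",0),("cabinet",0),("drawer_front",.042),("pocket",.02),("spanner",0),("tape_measure",0),("square",0)):
        for r in bot.landmark_of(n,t)[:2]: print(t,round(r["score"],2),np.round(r["position"],1),px2w(C,r["position"],z).round(4))
    for r in bot.silhouettes(n,"screwdriver")[:1]:
        m=r["mask"];ys,xs=np.nonzero(m);pts=np.array([px2w(C,(x,y),.013)[:2] for x,y in zip(xs,ys)])
        mu=pts.mean(0);w,v=np.linalg.eigh(np.cov((pts-mu).T));a=(pts-mu)@v[:,1]
        print("sd",r["score"],mu.round(4),v[:,1].round(3),a.min(),a.max(),(a**3).mean())
print(bot.read_state())
E
```

```text
top [ 0.35  -0.161  1.317] [ 0.14 -0.02 -0.99]
screwdriver 0.78 [306.1 224.5] [ 0.5054 -0.2815  0.    ]
cabinet 0.88 [127.2 212.1] [0.5294 0.2368 0.    ]
drawer_front 0.84 [206.9 215.1] [0.5205 0.0021 0.042 ]
pocket 0.59 [185.7 217.2] [0.5159 0.0649 0.02  ]
spanner 0.51 [252.4 192.6] [ 0.5959 -0.1227  0.    ]
tape_measure 0.7 [417.5 244.5] [ 0.4548 -0.6051  0.    ]
square 0.84 [361.9 244.3] [ 0.4515 -0.4439  0.    ]
sd 0.88 [ 0.4854 -0.2906] [-0.951 -0.309] -0.10992820532940392 0.06097130737578546 -5.212248127352111e-05
side [0.732 0.568 1.284] [-0.15 -0.52 -0.84]
screwdriver 0.48 [276.7 199.7] [ 0.523  -0.2821  0.    ]
cabinet 0.96 [320.9 327.2] [0.518  0.2232 0.    ]
drawer_front 0.81 [302.2 257.7] [ 0.5101 -0.0047  0.042 ]
pocket 0.82 [304.9 276.8] [0.5184 0.0545 0.02  ]
spanner 0.55 [266.3 236. ] [ 0.6002 -0.1413  0.    ]
tape_measure 0.48 [268.8 134.8] [ 0.4675 -0.6098  0.    ]
square 0.59 [280.7 162. ] [ 0.4591 -0.4541  0.    ]
sd 0.5 [ 0.4703 -0.2957] [-0.947 -0.321] -0.04766978150491886 0.04313879366758858 -1.923423040121048e-06
{'time': 0.9, 'joint_positions': array([-1.29800506e+00,  2.40585362e-01,  5.01764807e-03,  1.33520388e+00,
        1.55575328e-05,  1.57080156e+00]), 'qd': array([-3.64700760e-04, -1.37009182e-04,  1.06718692e-03, -1.90214043e-03,
        9.37415511e-04, -7.85168852e-06]), 'tau': array([ 4.52278437e-04, -3.72194159e+01,  2.52694380e+01,  9.91319394e-04,
        6.49260119e-05, -9.06434607e-07]), 'tcp_pos': array([ 0.13471661, -0.48151645,  0.23132053]), 'orientation': array([[ 9.63024034e-01,  2.69415496e-01,  2.16464651e-05],
       [ 2.69415496e-01, -9.63024034e-01, -1.96291754e-05],
       [ 1.55576621e-05,  2.47352608e-05, -1.00000000e+00]]), 'wrist_force': array([0.17446438, 0.57166788, 0.10254028]), 'moment': array([ 0.06071344, -0.00393037,  0.04342831]), 'gripper_force': 0.0, 'width': 0.08541453958672081}
```

View pics/top.png

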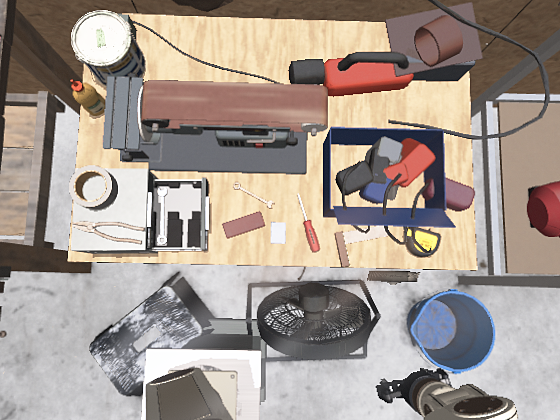

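View pics/side.png

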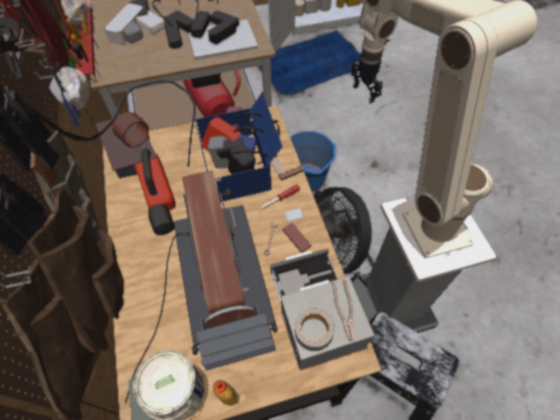

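Top view: the screwdriver lies at about (306,222), with its red handle at (312,240) and blade at (300,195). The open drawer spans columns 150–208, and its pocket shows pale at about (185,215). In the side view the drawer is at (305,270) and the screwdriver at (280,197). The handle points to −x now and must end up pointing to +x. I'll move over it and look with the wrist camera.

```bash
python3 -m creep '[[85,0.4,-0.1,0,0,0,0],[85,0.8,-0.25,0,0,0,0],[85,0.8,-0.25,0,0,0,0]]'; python3 -m creep '[[85,0.4,-0.1,0,0,0,0],[85,0.8,-0.25,0,0,0,0],[85,0.8,-0.25,0,0,0,0]]'; python3 -m creep '[[85,0.4,-0.1,0,0,0,0],[85,0.8,-0.25,0,0,0,0.05],[85,0.8,-0.25,0,0,0,0.05],[85,0.8,-0.25,0,0,0,0.05],[85,0.8,-0.25,0,0,0,0.05]]'
cat > sd.py <<'E'
from h import *
import sys
st=bot.read_state();im=bot.grab_frame("wrist");cv2.imwrite("pics/%s.png"%sys.argv[1],im);C=cam("wrist",st)
print(st["time"],st["tcp_pos"],st["orientation"].round(3).tolist(),st["joint_positions"].round(3),C[3].round(3),C[2][:,2].round(2))
for t,z in(("screwdriver",0),("drawer_front",.042),("pocket",.02),("spanner",0)):
    for r in bot.landmark_of("wrist",t)[:2]: print(t,round(r["score"],2),np.round(r["position"],1),px2w(C,r["position"],z).round(4))
for r in bot.silhouettes("wrist","screwdriver")[:1]:
    ys,xs=np.nonzero(r["mask"]);pts=np.array([px2w(C,(x,y),.013)[:2] for x,y in zip(xs,ys)])
    mu=pts.mean(0);w,v=np.linalg.eigh(np.cov((pts-mu).T));a=(pts-mu)@v[:,1]
    print("sd",r["score"],mu.round(4),v[:,1].round(3),a.min(),a.max(),"mid",mu+v[:,1]*(a.min()+a.max())/2, xs.min(),xs.max(),ys.min(),ys.max())
    d=(pts-mu)@v[:,1]
    h=pts[(d>d.max()-.085)] if (a**3).mean()<0 else pts[d<d.min()+.085]
    mh=h.mean(0);w,v=np.linalg.eigh(np.cov((h-mh).T));print("handle",mh,v[:,1],np.ptp((h-mh)@v[:,1]),np.ptp((h-mh)@v[:,0]))
E
python3 sd.py w1
```

```text
time: 1.2
tcp_pos: [0.2225, -0.4239, 0.2313]
orientation: [[0.961, 0.276, 0.001], [0.276, -0.961, 0.001], [0.002, -0.001, -1.0]]
wrist_force: [-0.1, 0.1, -0.1]
width: 0.0847
gripper_force: 0.0
time: 1.5
tcp_pos: [0.3069, -0.3695, 0.2314]
orientation: [[0.961, 0.276, 0.001], [0.276, -0.961, 0.001], [0.002, -0.0, -1.0]]
wrist_force: [-0.6, -0.5, -0.2]
width: 0.0853
gripper_force: 0.0
time: 2.0
tcp_pos: [0.3867, -0.3181, 0.2312]
orientation: [[0.973, 0.23, -0.001], [0.23, -0.973, -0.0], [-0.001, 0.0, -1.0]]
wrist_force: [-0.2, -0.8, -0.3]
width: 0.0851
gripper_force: 0.0
2.0 [ 0.38672488 -0.3181204   0.23120152] [[0.973, 0.23, -0.001], [0.23, -0.973, -0.0], [-0.001, 0.0, -1.0]] [-6.880e-01  2.430e-01  7.000e-03  1.336e+00 -1.000e-03  2.221e+00] [ 0.453 -0.302  0.373] [-0.26 -0.06 -0.96]
screwdriver 0.57 [272.   58.5] [ 0.5128 -0.2833  0.    ]
sd 0.57 [ 0.4805 -0.2922] [-0.95  -0.311] -0.08597628235722814 0.05544282055440482 mid [ 0.49502958 -0.28742046] 260 288 0 144
handle [ 0.46862198 -0.29610304] [-0.95189404 -0.30642736] 0.08498912282748317 0.027530684065828915
```

View pics/w1.png

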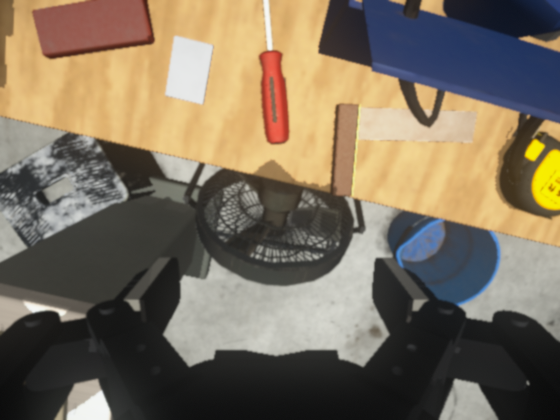

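The wrist view shows the handle at (275,97), and the square's stock at (343,150) is about 50 mm to its side. All measurements agree on a grasp point of about (0.469, −0.296), so I'll go down with the fingers partly open.

```bash
python3 -m creep '[[60,0.35,-0.01,0.2,0,0,-0.1],[60,0.71,-0.02,0.5,0,0,-0.1],[60,0.71,-0.02,0.9,0,0,-0.1],[60,0.71,-0.02,0.9,0,0,-0.1],[60,0.71,-0.02,0.9,0,0,-0.1]]'; python3 -m creep '[[60,0,0,0.3,0,0,0],[60,0,0,0.6,0,0,0],[60,0,0,0.8,0,0,0],[60,0,0,0.98,0,0,0],[60,0,0,0.98,0,0,0],[60,0,0,0.98,0,0,0]]'
```

```text
time: 2.8
tcp_pos: [0.4689, -0.2948, 0.1225]
orientation: [[0.952, 0.307, -0.003], [0.307, -0.952, 0.002], [-0.003, -0.003, -1.0]]
wrist_force: [-0.2, -0.3, 0.1]
width: 0.0601
gripper_force: 0.0
time: 3.4
tcp_pos: [0.4713, -0.2967, 0.0082]
orientation: [[0.952, 0.306, 0.003], [0.306, -0.952, -0.002], [0.002, 0.003, -1.0]]
wrist_force: [0.2, -0.0, -0.5]
width: 0.0602
gripper_force: 0.0
```

```bash
python3 -m creep '[[40,0,0,0.01,0,0,0],[22,0,0,0.01,0,0,0],[15,0,0,0.01,0,0,0],[15,0,0,0.01,0,0,0],[15,0,0,0.01,0,0,0],[15,0,0,0.01,0,0,0]]'; python3 -m creep '[[15,0,0,-0.1,0,0,0],[15,0,0,-0.3,0,0,0],[15,0,0,-0.6,0,0,0],[15,0,0,-0.9,0,0,0],[15,0,0,-1,0,0,0],[15,0,0,-1,0,0,0],[15,0,0,-1,0,0,0]]'; python3 -m creep '[[15,0,0,-0.3,0,0,0],[15,0,0,-0.7,0,0,0],[15,0,0,-1,0,0,0],[15,0,0,-1,0,0,0]]'
python3 - <<'E'
from h import *
print(bot.read_state()["joint_positions"])
im=bot.grab_frame("side")
C=cam("side")
for n in ("top","side"):
    bot.grab_frame(n);C=cam(n)
    for t,z in(("cabinet",0),("drawer_front",.042),("pocket",.02)):
        for r in bot.landmark_of(n,t)[:1]: print(n,t,round(r["score"],2),np.round(r["position"],1),px2w(C,r["position"],z).round(4))
E
```

```text
time: 4.0
tcp_pos: [0.4714, -0.2961, 0.0067]
orientation: [[0.952, 0.307, 0.003], [0.307, -0.952, -0.002], [0.002, 0.003, -1.0]]
wrist_force: [-0.6, 0.2, 6.1]
width: 0.0246
gripper_force: 58.7
time: 4.7
tcp_pos: [0.4696, -0.2948, 0.1238]
orientation: [[0.952, 0.307, -0.001], [0.307, -0.952, 0.001], [-0.001, -0.001, -1.0]]
wrist_force: [-1.0, 0.8, -1.1]
width: 0.025
gripper_force: 59.4
time: 5.1
tcp_pos: [0.472, -0.2963, 0.2483]
orientation: [[0.952, 0.307, 0.006], [0.307, -0.952, -0.004], [0.005, 0.005, -1.0]]
wrist_force: [-0.2, -0.1, -1.2]
width: 0.0249
gripper_force: 59.4
[-5.60651446e-01  3.44182601e-01  1.90738963e-01  1.41033137e+00
  2.93956601e-05  2.26890001e+00]
top cabinet 0.78 [131.6 213.1] [0.5268 0.224  0.    ]
top drawer_front 0.82 [203.8 213.7] [0.5242 0.011  0.042 ]
top pocket 0.87 [184.7 216.2] [0.5187 0.0679 0.02  ]
side cabinet 0.95 [320.5 330.6] [0.5226 0.233  0.    ]
side drawer_front 0.84 [300.4 257.6] [ 0.5158 -0.0067  0.042 ]
```

The screwdriver is held. I'll carry it to the drawer while turning it round.

```bash
python3 -m creep '[[15,0.06,-0.1,0,0,0,-0.17],[15,0.13,-0.22,0,0,0,-0.34],[15,0.2,-0.34,0,0,0,-0.5],[15,0.27,-0.45,0,0,0,-0.67],[15,0.33,-0.55,0,0,0,-0.84],[15,0.39,-0.66,0,0,0,-1],[15,0.39,-0.66,0,0,0,-1]]'; python3 -m creep '[[15,0.14,-0.03,0,0,0,-0.17],[15,0.28,-0.05,0,0,0,-0.34],[15,0.43,-0.08,0,0,0,-0.5],[15,0.57,-0.11,0,0,0,-0.67],[15,0.71,-0.13,0,0,0,-0.84],[15,0.85,-0.16,0,0,0,-1],[15,0.85,-0.16,0,0,0,-1]]'; python3 -m creep '[[15,0.12,0.07,0,0,0,-0.17],[15,0.25,0.14,0,0,0,-0.34],[15,0.37,0.2,0,0,0,-0.5],[15,0.5,0.27,0,0,0,-0.67],[15,0.62,0.34,0,0,0,-0.84],[15,0.74,0.41,0,0,0,-1],[15,0.74,0.41,0,0,0,-1]]'; python3 -m creep '[[15,0,0,0,0,0,-0.15],[15,0,0,0,0,0,-0.3],[15,0,0,0,0,0,-0.45],[15,0,0,0,0,0,-0.6],[15,0,0,0,0,0,-0.6],[15,0,0,0,0,0,-0.6],[15,0,0,0,0,0,-0.6]]'; python3 sd.py w2
```

```text
time: 6.25
tcp_pos: [0.4905, -0.204, 0.2442]
orientation: [[0.454, 0.891, -0.001], [0.891, -0.454, 0.001], [0.0, -0.001, -1.0]]
wrist_force: [0.1, 0.6, -1.0]
width: 0.0248
gripper_force: 59.4
time: 6.95
tcp_pos: [0.5201, -0.105, 0.2442]
orientation: [[-0.307, 0.952, -0.0], [0.952, 0.307, 0.0], [0.0, -0.0, -1.0]]
wrist_force: [0.1, -0.2, -0.6]
width: 0.0249
gripper_force: 59.4
time: 7.65
tcp_pos: [0.5396, -0.0058, 0.2442]
orientation: [[-0.889, 0.457, -0.0], [0.457, 0.889, -0.0], [0.0, -0.0, -1.0]]
wrist_force: [-0.9, 0.2, -1.2]
width: 0.0243
gripper_force: 59.4
time: 8.35
tcp_pos: [0.5393, -0.0069, 0.2445]
orientation: [[-1.0, 0.006, -0.0], [0.006, 1.0, -0.0], [0.0, -0.0, -1.0]]
wrist_force: [0.3, -0.9, -0.8]
width: 0.0247
gripper_force: 59.4
8.35 [ 0.5392603  -0.00693076  0.24447262] [[-1.0, 0.006, -0.0], [0.006, 1.0, -0.0], [0.0, -0.0, -1.0]] [-0.013  0.314  0.139  1.395 -0.    -0.007] [ 0.474 -0.005  0.387] [ 0.26 -0.   -0.97]
screwdriver 0.59 [279.1 175.9] [ 0.5388 -0.0021  0.    ]
drawer_front 0.88 [283.2 169.5] [0.5249 0.0019 0.042 ]
pocket 0.65 [336.3 163.5] [0.5217 0.0623 0.02  ]
spanner 0.87 [180.5 216.9] [ 0.5896 -0.1251  0.    ]
sd 0.67 [ 0.6041 -0.0069] [-1.    -0.001] -0.17952226908907198 0.2503206335490941 mid [ 0.56870524 -0.00698975] 246 305 0 355
handle [ 0.73786742 -0.00681068] [-0.99849349  0.05487039] 0.08681286775348657 0.074798856198173
```

View pics/w2.png

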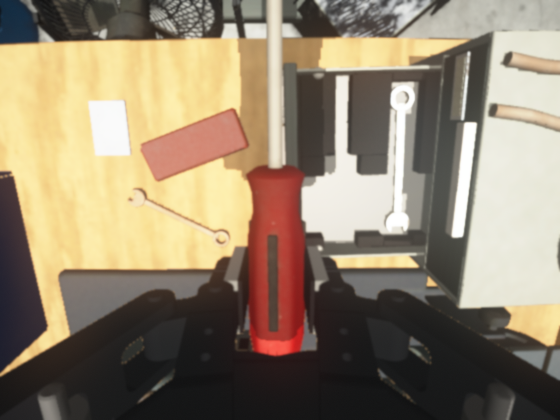

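The drawer shows at columns 287–440. The pale groove runs down column ~341 (rows 75–170) into the handle pocket, which is partly hidden by the held tool, and the fixed spanner is at (402,160). I'll enlarge this area for exact edges.

Run:
```python
import cv2
im=cv2.imread("pics/w2.png")[50:240,275:475]
cv2.imwrite("pics/w2c.png",cv2.resize(cv2.convertScaleAbs(im,alpha=1.4,beta=25),(600,570),interpolation=cv2.INTER_CUBIC))
```

```text
(no output)
```

View pics/w2c.png

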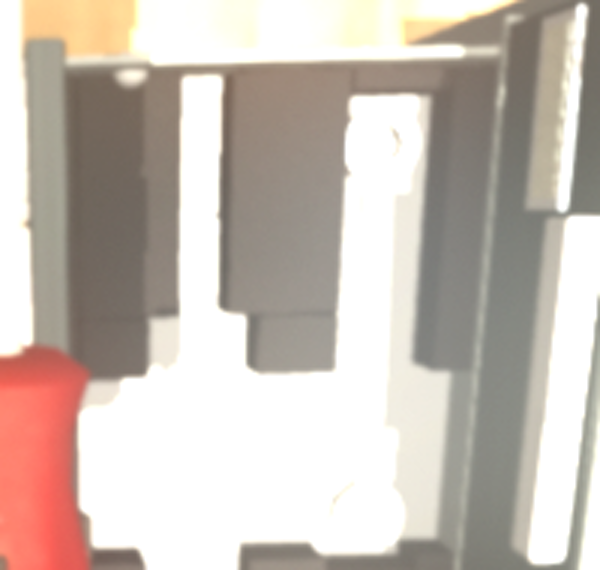

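Run:
```python
from h import *
st=dict(orientation=np.array([[-1,.006,0],[.006,1,0],[0,0,-1.]]),tcp_pos=[.53926,-.00693,.24447])
C=cam("wrist",st)
f=lambda x,y,z:px2w(C,(275+x/3,50+y/3),z).round(4)[:2]
for n,x,y,z in [("grL top",181,80,.04),("grL top",180,300,.04),("grR floor",222,85,.02),("grR floor",219,300,.02),("grR top",232,85,.04),("grR top",228,300,.04),
 ("hpL",148,320,.04),("hpL",148,365,.04),("hpR floor",246,320,.02),("hpR top",252,372,.04),("end",200,76,.02),("trans R",235,312,.04),("trans L",165,316,.04),("cutR",300,371,.04),("cutL",110,378,.04),
 ("front out",27,45,.076),("front out",32,340,.076),("front in",63,45,.076),("front in",68,340,.076)]: print(n,f(x,y,z))
```

```text
grL top [0.432  0.0543]
grL top [0.5048 0.0567]
grR floor [0.4312 0.0723]
grR floor [0.5067 0.0749]
grR top [0.4336 0.0715]
grR top [0.5049 0.0737]
hpL [0.5118 0.0457]
hpL [0.5278 0.0462]
hpR floor [0.5141 0.0854]
hpR top [0.5305 0.0837]
end [0.4282 0.0644]
trans R [0.5091 0.0764]
trans L [0.5104 0.0517]
cutR [0.5302 0.101 ]
cutL [0.5325 0.0327]
front out [0.4264 0.002 ]
front out [0.514  0.0036]
front in [0.4264 0.0127]
front in [0.5141 0.0151]
```

Run:
```python
from h import *
st=dict(orientation=np.array([[-1,.006,0],[.006,1,0],[0,0,-1.]]),tcp_pos=[.53926,-.00693,.24447])
C=cam("wrist",st)
im=cv2.imread("pics/w2.png").astype(int)
g=im.sum(2);s=im.max(2)-im.min(2)
for r in (50,80,110,140,158): print(r,[tuple(im[r,c]) for c in range(262,292,2)])
za=.2445+.0063
for p in [(275,5),(275.5,60),(276,160),(275,167)]: print(p,px2w(C,p,za))
for p in [(248,178),(303,178),(249,300),(303,300)]: print(p,px2w(C,p,za))
```

```text
50 [(np.int64(103), np.int64(151), np.int64(188)), (np.int64(102), np.int64(150), np.int64(186)), (np.int64(112), np.int64(148), np.int64(175)), (np.int64(157), np.int64(179), np.int64(192)), (np.int64(188), np.int64(210), np.int64(221)), (np.int64(208), np.int64(228), np.int64(235)), (np.int64(215), np.int64(232), np.int64(239)), (np.int64(208), np.int64(228), np.int64(235)), (np.int64(194), np.int64(215), np.int64(226)), (np.int64(168), np.int64(189), np.int64(201)), (np.int64(118), np.int64(150), np.int64(174)), (np.int64(89), np.int64(135), np.int64(170)), (np.int64(87), np.int64(135), np.int64(171)), (np.int64(87), np.int64(134), np.int64(170)), (np.int64(87), np.int64(133), np.int64(169))]
80 [(np.int64(100), np.int64(150), np.int64(187)), (np.int64(101), np.int64(151), np.int64(188)), (np.int64(112), np.int64(155), np.int64(187)), (np.int64(153), np.int64(178), np.int64(193)), (np.int64(184), np.int64(206), np.int64(218)), (np.int64(203), np.int64(225), np.int64(233)), (np.int64(210), np.int64(230), np.int64(237)), (np.int64(205), np.int64(227), np.int64(234)), (np.int64(192),
[... 2100 characters left out ...]
(195), np.int64(218), np.int64(228)), (np.int64(173), np.int64(194), np.int64(208)), (np.int64(184), np.int64(201), np.int64(214)), (np.int64(191), np.int64(206), np.int64(219)), (np.int64(101), np.int64(113), np.int64(121)), (np.int64(86), np.int64(96), np.int64(100)), (np.int64(86), np.int64(96), np.int64(100))]
(275, 5) [ 0.43202117 -0.00545553  0.2508    ]
(275.5, 60) [ 0.4513419  -0.00538512  0.2508    ]
(276, 160) [ 0.49011214 -0.00541216  0.2508    ]
(275, 167) [ 0.49303612 -0.00584794  0.2508    ]
(248, 178) [ 0.49763096 -0.01729656  0.2508    ]
(303, 178) [0.49776329 0.00596129 0.2508    ]
(249, 300) [ 0.55564457 -0.01849683  0.2508    ]
(303, 300) [0.55578074 0.0069243  0.2508    ]
```

```bash
python3 -m creep '[[15,-0.1,0.3,0,0,0,-0.035],[15,-0.19,0.6,0,0,0,-0.035],[15,-0.19,0.6,0,0,0,-0.035],[15,-0.19,0.6,0.3,0,0,-0.035],[15,-0.19,0.6,0.6,0,0,-0.035],[15,-0.19,0.6,0.9,0,0,-0.035],[15,-0.19,0.6,1,0,0,-0.035],[15,-0.19,0.6,1,0,0,-0.035],[15,-0.19,0.6,1,0,0,-0.035],[15,-0.19,0.6,1,0,0,-0.035]]'; python3 sd.py w3
```

```text
time: 9.65
tcp_pos: [0.564, 0.0657, 0.1269]
orientation: [[-1.0, -0.025, 0.004], [-0.025, 1.0, 0.0], [-0.004, 0.0, -1.0]]
wrist_force: [-0.0, 0.3, -0.2]
width: 0.0244
gripper_force: 59.4
9.65 [0.56402467 0.06573442 0.12687543] [[-1.0, -0.025, 0.004], [-0.025, 1.0, 0.0], [-0.004, 0.0, -1.0]] [ 0.116  0.434  0.002  1.135 -0.     0.091] [0.498 0.065 0.269] [ 0.27  0.01 -0.96]
screwdriver 0.65 [277.6 176.8] [0.5452 0.0678 0.    ]
drawer_front 0.58 [186.1 156. ] [0.5248 0.0034 0.042 ]
pocket 0.77 [273.8 151. ] [0.522  0.0642 0.02  ]
spanner 0.78 [ 56.8 219.4] [ 0.5876 -0.1255  0.    ]
sd 0.79 [0.5892 0.067 ] [-0.999 -0.032] -0.1228270854204795 0.17211201426021677 mid [0.56459226 0.06617403] 246 305 0 355
handle [0.66661369 0.06939787] [-0.99971093 -0.02404298] 0.08504584188745848 0.050733349587479326
```

View pics/w3.png

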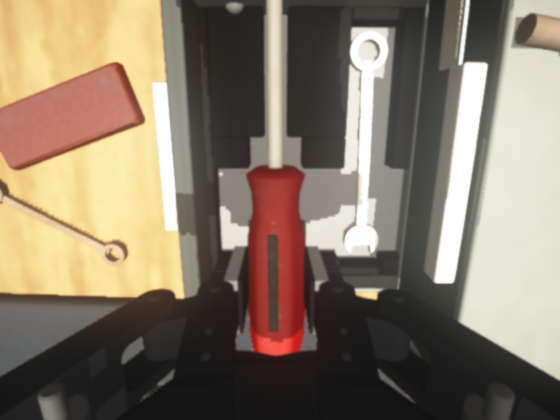

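The picture shows the blade at column 276, centred between the pocket edges at columns 250 and 302, so the alignment is good. I'll lower it slowly.

```bash
python3 -m creep '[[15,0,0,0.15,0,0,0],[15,0,0,0.3,0,0,0],[15,0,0,0.45,0,0,0],[15,0,0,0.55,0,0,0],[15,0,0,0.65,0,0,0],[15,0,0,0.65,0,0,0],[15,0,0,0.65,0,0,0]]'; python3 -m creep '[[15,0,0,0.03,0,0,0],[15,0,0,0.06,0,0,0],[15,0,0,0.09,0,0,0],[15,0,0,0.12,0,0,0],[15,0,0,0.14,0,0,0],[15,0,0,0.14,0,0,0],[15,0,0,0.14,0,0,0]]'
```

```text
time: 10.65
tcp_pos: [0.5625, 0.0657, 0.0467]
orientation: [[-1.0, -0.025, 0.0], [-0.025, 1.0, 0.0], [-0.0, 0.0, -1.0]]
wrist_force: [0.3, -0.0, -0.7]
width: 0.0249
gripper_force: 59.4
time: 11.35
tcp_pos: [0.5622, 0.0657, 0.0296]
orientation: [[-1.0, -0.025, -0.0], [-0.025, 1.0, 0.0], [0.0, 0.0, -1.0]]
wrist_force: [-1.2, -0.3, -1.1]
width: 0.0247
gripper_force: 59.4
```

```bash
python3 -m creep '[[15,0,0,0.01,0,0,0],[15,0,0,0.02,0,0,0],[15,0,0,0.02,0,0,0],[15,0,0,0.02,0,0,0]]'; python3 -m creep '[[30,0,0,0,0,0,0],[40,0,0,0,0,0,0],[48,0,0,0,0,0,0],[48,0,0,0,0,0,0],[48,0,0,0,0,0,0],[48,0,0,-0.1,0,0,0],[48,0,0,-0.3,0,0,0],[48,0,0,-0.6,0,0,0],[48,0,0,-1,0,0,0],[48,0,0,-1,0,0,0]]'; python3 -m creep '[[48,0.2,0,-0.4,0,0,0],[48,0.4,0,-0.8,0,0,0],[48,0.4,0,-0.8,0,0,0],[48,0.4,0,-0.8,0,0,0],[48,0.4,0,-0.8,0,0,0]]'; python3 sd.py w4
```

```text
time: 11.75
tcp_pos: [0.5623, 0.0657, 0.0273]
orientation: [[-1.0, -0.025, -0.0], [-0.025, 1.0, 0.0], [0.0, 0.0, -1.0]]
wrist_force: [-0.9, 0.0, -1.1]
width: 0.0245
gripper_force: 59.4
time: 12.75
tcp_pos: [0.5671, 0.0659, 0.1556]
orientation: [[-1.0, -0.025, 0.014], [-0.025, 1.0, 0.001], [-0.014, 0.001, -1.0]]
wrist_force: [1.4, -0.5, 0.5]
width: 0.0479
gripper_force: 0.0
time: 13.25
tcp_pos: [0.5141, 0.0643, 0.2428]
orientation: [[-1.0, -0.025, -0.0], [-0.025, 1.0, -0.0], [0.0, -0.0, -1.0]]
wrist_force: [-0.6, 0.0, -0.6]
width: 0.0479
gripper_force: 0.0
13.25 [0.51414457 0.06428464 0.24276548] [[-1.0, -0.025, -0.0], [-0.025, 1.0, -0.0], [0.0, -0.0, -1.0]] [ 0.125  0.273  0.077  1.376 -0.     0.099] [0.449 0.064 0.385] [ 0.26  0.01 -0.97]
drawer_front 0.87 [216.  194.5] [0.5283 0.0008 0.042 ]
drawer_front 0.24 [272.9 182.7] [0.5138 0.0621 0.042 ]
pocket 0.63 [271.8 185.3] [0.521  0.0607 0.02  ]
spanner 0.93 [125.3 232.1] [ 0.5895 -0.123   0.    ]
sd 0.71 [0.555  0.0637] [-0.999 -0.036] -0.06689625308143407 0.11904751062509188 mid [0.5289315  0.06273431] 262 286 108 264
handle [0.57802277 0.06451379] [-0.99929939 -0.03742634] 0.08453615700691373 0.02905015206938665
```

View pics/w4.png

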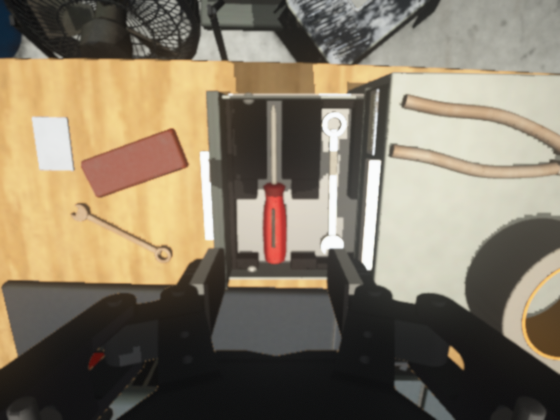

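The screwdriver is seated: blade in the groove at (275,140), handle in its pocket at (275,225). Next I'll close the fingers and tilt the tool 45° so the gripper body clears the upper pull, then come down in front of the drawer face.

```bash
python3 -m creep '[[20,-0.04,-0.2,0,-0.1,0,0],[0,-0.08,-0.4,0,-0.28,0,0],[0,-0.12,-0.6,0,-0.46,0,0],[0,-0.16,-0.8,0,-0.64,0,0],[0,-0.2,-0.88,0,-0.82,0,0],[0,-0.2,-0.88,0,-1,0,0],[0,-0.2,-0.88,0,-1,0,0],[0,-0.2,-0.88,0,-1,0,0],[0,-0.2,-0.88,0,-1,0,0]]'
python3 - <<'E'
from h import *
s=bot.read_state();print(s["joint_positions"].round(3),s["orientation"].round(3))
C=cam("wrist",s);bot.grab_frame("top");bot.grab_frame("side")
for n in("top","side"):
  for r in bot.landmark_of(n,"drawer_front")[:1]: print(n,r["score"],px2w(cam(n),r["position"],.042))
im=cv2.imread("pics/w4.png")
st=dict(orientation=np.array([[-1,-.025,0],[-.025,1,0],[0,0,-1.]]),tcp_pos=[.51414,.06428,.24277]);C=cam("wrist",st)
for p,z in [((187,165),.02),((95,195),.02),((176,130),.02),((209,92),.076),((216,275),.076),((213,240),.06)]: print(p,px2w(C,p,z))
E
```

```text
time: 14.45
tcp_pos: [0.5413, -0.0397, 0.2442]
orientation: [[-1.0, -0.02, -0.018], [-0.027, 0.708, 0.705], [-0.002, 0.706, -0.709]]
wrist_force: [-0.4, 0.3, 0.7]
width: 0.0001
gripper_force: 0.0
[-0.435  0.57   0.281  1.698  0.685 -0.612] [[-1.    -0.02  -0.018]
 [-0.027  0.708  0.705]
 [-0.002  0.706 -0.709]]
top 0.92 [0.52445852 0.00172978 0.042     ]
side 0.72 [ 0.52324213 -0.01078506  0.042     ]
(187, 165) [ 0.50000877 -0.03567682  0.02      ]
(95, 195) [ 0.53719842 -0.14492726  0.02      ]
(176, 130) [ 0.46180465 -0.04611671  0.02      ]
(209, 92) [0.42570313 0.00224377 0.076     ]
(216, 275) [0.60643526 0.00444864 0.076     ]
(213, 240) [ 0.57370038 -0.00076581  0.06      ]
```

```bash
python3 -m creep '[[0,0.02,-0.2,0.2,0,0,0],[0,0.04,-0.4,0.4,0,0,0],[0,0.04,-0.63,0.63,0,0,0],[0,0.04,-0.63,0.63,0,0,0],[0,0.04,-0.63,0.63,0,0,0]]'; python3 -m creep '[[0,0,-0.15,0.15,0,0,0],[0,0,-0.3,0.3,0,0,0],[0,0,-0.45,0.45,0,0,0],[0,0,-0.55,0.55,0,0,0],[0,0,-0.62,0.62,0,0,0],[0,0,-0.62,0.62,0,0,0],[0,0,-0.62,0.62,0,0,0]]'
```

```text
time: 15.15
tcp_pos: [0.5362, -0.0398, 0.1375]
orientation: [[-1.0, -0.018, -0.019], [-0.026, 0.706, 0.707], [0.0, 0.708, -0.707]]
wrist_force: [-0.3, -0.9, 0.6]
width: -0.0001
gripper_force: 0.0
time: 15.85
tcp_pos: [0.5373, -0.0409, 0.0327]
orientation: [[-1.0, -0.02, -0.016], [-0.025, 0.707, 0.706], [-0.002, 0.707, -0.708]]
wrist_force: [0.5, 0.5, 0.9]
width: -0.0004
gripper_force: 0.0
```

```bash
python3 -m creep '[[0,0,0.035,0.035,0,0,0],[0,0,0.07,0.07,0,0,0],[0,0,0.1,0.1,0,0,0],[0,0,0.13,0.13,0,0,0],[0,0,0.155,0.155,0,0,0],[0,0,0.18,0.18,0,0,0],[0,0,0.205,0.205,0,0,0],[0,0,0.23,0.23,0,0,0],[0,0,0.255,0.255,0,0,0],[0,0,0.28,0.28,0,0,0]]'; python3 -m creep '[[0,0,0.03,0.03,0,0,0],[0,0,0.06,0.06,0,0,0],[0,0,0.09,0.09,0,0,0],[0,0,0.12,0.12,0,0,0],[0,0,0.15,0.15,0,0,0],[0,0,0.18,0.18,0,0,0],[0,0,0.21,0.21,0,0,0],[0,0,0.24,0.24,0,0,0],[0,0,0.27,0.27,0,0,0],[0,0,0.3,0.3,0,0,0]]'
python3 - <<'E'
from h import *
cv2.imwrite("pics/t5.png",cv2.resize(bot.grab_frame("top")[140:270,60:260],(800,520)))
r=bot.landmark_of("top","drawer_front");print([(x["score"],px2w(cam("top"),x["position"],.042)) for x in r])
E
```

```text
time: 16.85
tcp_pos: [0.535, 0.0069, 0.0311]
orientation: [[-1.0, -0.018, -0.018], [-0.025, 0.707, 0.707], [0.0, 0.707, -0.707]]
wrist_force: [-0.8, -2.0, 1.4]
width: 0.0001
gripper_force: 0.9
time: 17.85
tcp_pos: [0.5337, 0.0582, 0.0312]
orientation: [[-1.0, -0.018, -0.018], [-0.025, 0.707, 0.707], [-0.0, 0.707, -0.707]]
wrist_force: [-1.1, -2.5, 0.4]
width: 0.0003
gripper_force: 0.9
[(0.89, array([0.5255804, 0.0616799, 0.042    ])), (0.74, array([0.5141044 , 0.11516144, 0.042     ]))]
```

View pics/t5.png

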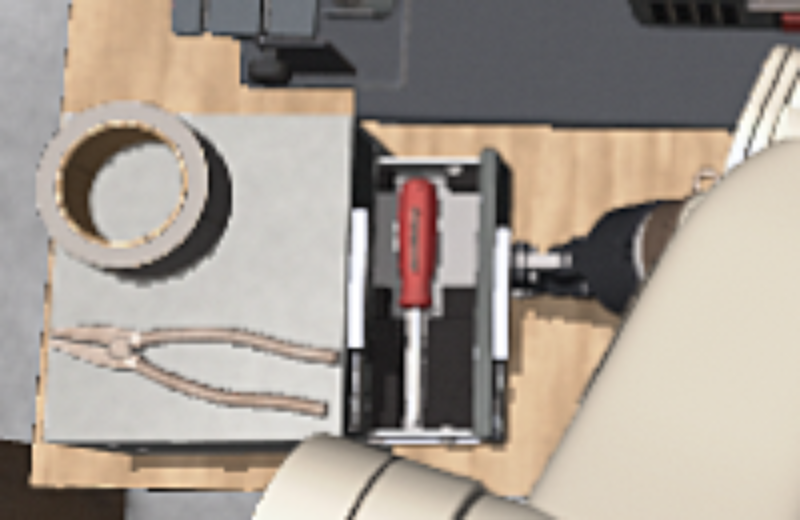

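The drawer slides smoothly (2–2.5 N), with the screwdriver still seated at (418,300) in the crop. I'll continue and slow down near the catch.

```bash
python3 -m creep '[[0,0,0.03,0.03,0,0,0],[0,0,0.06,0.06,0,0,0],[0,0,0.09,0.09,0,0,0],[0,0,0.12,0.12,0,0,0],[0,0,0.15,0.15,0,0,0],[0,0,0.18,0.18,0,0,0],[0,0,0.2,0.2,0,0,0],[0,0,0.22,0.22,0,0,0],[0,0,0.24,0.24,0,0,0]]'; python3 -m creep '[[0,0,0.01,0.01,0,0,0],[0,0,0.02,0.02,0,0,0],[0,0,0.03,0.03,0,0,0],[0,0,0.04,0.04,0,0,0],[0,0,0.05,0.05,0,0,0]]';  python3 - <<'E'
from h import *
im=bot.grab_frame("top")
r=bot.landmark_of("top","drawer_front");print([(x["score"],px2w(cam("top"),x["position"],.042)) for x in r])
r=bot.landmark_of("top","cabinet");print([(x["score"],px2w(cam("top"),x["position"],0)) for x in r])
C=cam("top");g=im[200:240].astype(int).mean(2)
for x in range(210,238,4): print(x,im[x,138:175].mean(1).astype(int).tolist())
for y in (.12,.13,.14,.15): print(y,w2px(C,[.51,y,.15]),w2px(C,[.51,y,.076]))
E
```

```text
time: 18.85
tcp_pos: [0.5326, 0.0987, 0.0312]
orientation: [[-1.0, -0.018, -0.018], [-0.025, 0.707, 0.707], [0.0, 0.707, -0.707]]
wrist_force: [-0.5, -2.2, 1.3]
width: 0.0002
gripper_force: 0.9
time: 19.35
tcp_pos: [0.5324, 0.107, 0.0312]
orientation: [[-1.0, -0.018, -0.018], [-0.025, 0.707, 0.707], [0.0, 0.707, -0.707]]
wrist_force: [-0.3, -1.4, 1.4]
width: 0.0004
gripper_force: 0.8
[(0.88, array([0.51844279, 0.11122599, 0.042     ]))]
[(0.93, array([0.52092092, 0.23761297, 0.        ]))]
210 [206, 206, 205, 207, 208, 208, 208, 223, 120, 191, 251, 255, 226, 92, 38, 91, 110, 109, 107, 107, 107, 107, 101, 104, 118, 117, 108, 170, 245, 255, 241, 97, 18, 34, 9, 20, 74]
214 [209, 211, 211, 214, 211, 210, 209, 217, 107, 229, 254, 255, 209, 55, 40, 34, 30, 29, 28, 30, 25, 39, 53, 97, 122, 118, 101, 166, 247, 255, 233, 62, 81, 97, 81, 74, 82]
218 [212, 209, 210, 211, 212, 212, 213, 214, 103, 229, 255, 255, 206, 40, 35, 34, 29, 27, 26, 30, 23, 33, 66, 106, 121, 120, 81, 216, 255, 255, 230, 45, 91, 112, 105, 99, 145]
222 [210, 209, 209, 211, 211, 212, 216, 200, 89, 232, 255, 255, 204, 25, 31,
[... 157 characters left out ...]
, 255, 190, 36, 23, 28, 32, 29, 30, 29, 25, 33, 99, 125, 119, 125, 70, 210, 255, 255, 228, 45, 101, 109, 97, 141, 184]
230 [122, 130, 138, 133, 113, 84, 93, 115, 69, 3, 156, 134, 50, 35, 27, 26, 32, 30, 30, 30, 27, 33, 99, 126, 122, 133, 95, 0, 44, 49, 0, 80, 118, 108, 97, 139, 183]
234 [214, 213, 213, 212, 211, 214, 237, 161, 35, 0, 193, 158, 44, 52, 49, 30, 26, 31, 47, 52, 50, 40, 104, 129, 122, 136, 100, 0, 145, 156, 30, 76, 171, 205, 193, 184, 180]
0.12 [155.41620122 212.35124825] [161.79371603 216.19392957]
0.13 [151.48129792 212.25871322] [158.09405597 216.10800166]
0.14 [147.54308745 212.16612292] [154.39156964 216.02204655]
0.15 [143.60149961 212.0734757 ] [150.68619867 215.93606289]
```

```bash
python3 -m creep '[[0,0,0.015,0.015,0,0,0],[0,0,0.03,0.03,0,0,0],[0,0,0.045,0.045,0,0,0],[0,0,0.06,0.06,0,0,0],[0,0,0.075,0.075,0,0,0],[0,0,0.09,0.09,0,0,0],[0,0,0.1,0.1,0,0,0]]'; python3 -m creep '[[0,0,0.007,0.007,0,0,0],[0,0,0.014,0.014,0,0,0],[0,0,0.021,0.021,0,0,0],[0,0,0.028,0.028,0,0,0]]'; python3 -m creep '[[0,0,0.007,0.007,0,0,0],[0,0,0.014,0.014,0,0,0],[0,0,0.021,0.021,0,0,0]]'
```

```text
time: 20.2
tcp_pos: [0.532, 0.1242, 0.0312]
orientation: [[-1.0, -0.018, -0.018], [-0.026, 0.707, 0.707], [-0.0, 0.707, -0.707]]
wrist_force: [-0.6, -0.6, 1.3]
width: -0.0001
gripper_force: 0.8
time: 20.6
tcp_pos: [0.532, 0.1274, 0.0311]
orientation: [[-1.0, -0.017, -0.017], [-0.024, 0.709, 0.705], [0.0, 0.705, -0.709]]
wrist_force: [-2.1, -8.6, 3.9]
width: 0.0001
gripper_force: 4.1
time: 20.9
tcp_pos: [0.5319, 0.1315, 0.0312]
orientation: [[-1.0, -0.017, -0.017], [-0.024, 0.708, 0.706], [0.0, 0.706, -0.708]]
wrist_force: [-1.2, -4.2, 0.7]
width: -0.0001
gripper_force: 1.9
```

```bash
python3 -m creep '[[0,0,0.007,0.007,0,0,0],[0,0,0.014,0.014,0,0,0]]'; python3 -m creep '[[0,0,0.007,0.007,0,0,0],[0,0,0.014,0.014,0,0,0],[0,0,0.014,0.014,0,0,0]]'
```

```text
time: 21.1
tcp_pos: [0.5317, 0.1349, 0.0312]
orientation: [[-1.0, -0.018, -0.018], [-0.025, 0.706, 0.707], [0.0, 0.708, -0.707]]
wrist_force: [0.5, -0.4, -0.0]
width: 0.0005
gripper_force: 0.1
time: 21.4
tcp_pos: [0.5315, 0.1375, 0.0312]
orientation: [[-1.0, -0.018, -0.019], [-0.026, 0.707, 0.707], [0.0, 0.707, -0.707]]
wrist_force: [-0.4, 0.1, 0.2]
width: -0.0
gripper_force: 0.0
```

```bash
python3 -m creep '[[0,0,0.006,0.006,0,0,0],[0,0,0.012,0.012,0,0,0],[0,0,0.018,0.018,0,0,0],[0,0,0.024,0.024,0,0,0],[0,0,0.024,0.024,0,0,0]]'
```

```text
time: 21.9
tcp_pos: [0.5317, 0.1392, 0.0311]
orientation: [[-1.0, -0.017, -0.017], [-0.024, 0.709, 0.705], [0.0, 0.705, -0.709]]
wrist_force: [-3.2, -9.5, 3.7]
width: 0.0
gripper_force: 4.6
```

It met a firm stop at y ≈ 0.139, the predicted home position. I'll back off, raise the tool and check.

```bash
python3 -m creep '[[0,0,-0.05,-0.05,0,0,0],[0,0,-0.15,-0.15,0,0,0],[0,0,-0.3,-0.3,0,0,0],[0,0,-0.5,-0.5,0,0,0],[0,0,-0.5,-0.5,0,0,0]]'; python3 -m creep '[[0,0,0.1,-0.3,0,0,0],[0,0,0.3,-0.6,0,0,0],[0,0,0.5,-0.9,0,0,0],[0,0,0.5,-0.9,0,0,0],[0,0,0.5,-0.9,0,0,0]]'
python3 - <<'E'
from h import *
a=bot.grab_frame("top")[140:270,60:260];b=bot.grab_frame("side")[180:380,200:400]
cv2.imwrite("pics/t6.png",np.hstack([cv2.resize(a,(460,300),interpolation=3),cv2.resize(b,(300,300),interpolation=3)]))
for n in("top","side"):
  for t,z in(("drawer_front",.042),("spanner",0),("tape_measure",0),("square",0)):
    print(n,t,[(round(x["score"],2),px2w(cam(n),x["position"],z).round(3)) for x in bot.landmark_of(n,t)[:1]])
E
```

```text
time: 22.4
tcp_pos: [0.535, 0.0528, 0.031]
orientation: [[-1.0, -0.015, -0.014], [-0.021, 0.707, 0.707], [-0.001, 0.707, -0.708]]
wrist_force: [0.2, 1.3, 0.7]
width: 0.0001
gripper_force: 0.0
time: 22.9
tcp_pos: [0.5353, 0.0222, 0.1509]
orientation: [[-1.0, -0.02, -0.016], [-0.025, 0.708, 0.706], [-0.003, 0.706, -0.708]]
wrist_force: [-0.4, 0.6, -0.9]
width: 0.0003
gripper_force: 0.0
top drawer_front []
top spanner []
top tape_measure [(0.91, array([ 0.45 , -0.604,  0.   ]))]
top square [(0.88, array([ 0.45 , -0.449,  0.   ]))]
side drawer_front []
side spanner [(0.43, array([ 0.59 , -0.126,  0.   ]))]
side tape_measure []
side square [(0.57, array([ 0.471, -0.454,  0.   ]))]
```

View pics/t6.png

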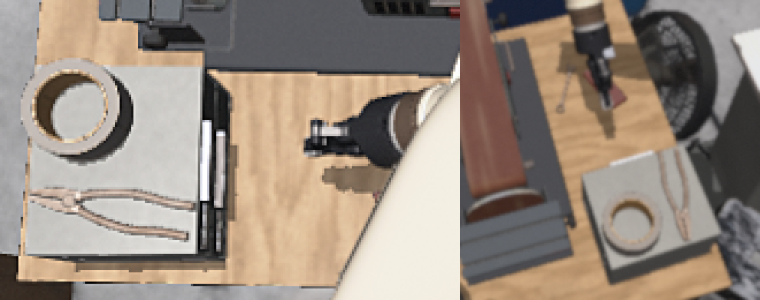

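The drawer is shut. Both pulls, at crop columns 206 and 221, line up once I allow for the parallax of their 70 mm height difference. The arm is clear, so I'll hand in.

```bash
python3 -c "
from rig import bot
print(bot.hand_in())"
```

```text
the job is handed in; nothing more can be done
None
```

The screwdriver is in its pocket with the blade in the groove, the lower drawer was pushed gently past its catch until it sat flush, I left the other tools on the cart alone, and the job is handed in.

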